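# Refit the filter lid of a bench dust extractor

### The arm

A 6-joint arm with a two-finger parallel gripper is mounted at the origin on the work surface. World frame = base frame: x ahead of the robot, y to its left, z up, the work surface at z = 0. Lengths are in m, angles in rad, forces in N, time in s.
With the tool pointing down it reaches from about 0.35 to 0.975 m from the base axis. Payload 4.9 kg.
Tool frame: the origin (TCP) lies on the centre line of the jaws, within the pads' length; the fingertips stand 25 mm ahead of it and the grasp point (between the pads) lies 6 mm ahead of it; z points along the fingers, y is the line along which they close (so a half turn about z gives the same grasp; the last joint's range is limited). The gripper opens to 85 mm and grips with 20 to 120 N. Pads are 22 mm wide; open, the fingers measure 114 mm over their backs; the gripper's body (76 mm by 85 mm) begins 54 mm behind the grasp point. The pads swing forward as they close: fully open they stand 13 mm farther back than shut.
Start: joints at [-1.374, 0.053, 1.613, -0, 1.476, -0.119], TCP at [0.194, -0.594, 0.256] pointing down, gripper open.
Joint ranges: [-3.01, 3.01], [-1.01, 2.22], [0.06, 2.58], [-1.02, 4.17], [0.09, 2.62], [-3.14, 3.14]. Speed limits (rad/s): [2.57, 2.57, 3.14, 3.14, 3.14, 3.14].

### API

Orientations are given as a unit quaternion [w, x, y, z].
In Python, from plant import state, grab_frame, get_calibration, job gives the robot as it stands. The module is installed in compiled form; this text tells all that it offers.
- The arm moves only by the tool move_arm, never from a script. Its argument "targets" is a list that holds one entry, the list of rows, each a list of 5 numbers: the opening in per cent of the stroke, from 0 (shut) to 100 (fully open), then the shift along the tool's x, y, z as a fraction of full scale, then the turn about the tool's z as a fraction of full scale. A call has 1 to 5 rows; each row shifts and turns the commanded pose from where the row before left it, along the tool's axes as they then stand; what a row does not reach is not made up. Full scale, the value 1, is 0.6 m for a shift and 6 degrees for a turn. A row lasts 1/12 s, in which the tool goes at most 41.7 mm and 7.16 degrees, less where a joint would pass 70% of its speed; a pose out of reach is approached as far as the arm can. A call with a number of a shift or a turn outside -1 to 1 is refused whole. A call with a gripper value outside its range is refused whole. The fingers move at their own pace and stop on an object; the grip force is fixed at half the most. Time passes only in rows, so rows that do not move let the fingers close. It gives the time, the measured TCP pose, the force, the opening and the grip force at its end, in the units of the state.
- state(): the state, without advancing time (a new reading comes with each control period).
- grab_frame(name): name is "side" or "top"; returns the picture (400x640x3 uint8, red, green, blue); there is no depth.
- get_calibration(name): a dict with "vertical_fov" (degrees; the focal length in pixels is half the picture's height over the tangent of half this angle, whatever the lens; pixels are square), "cx", "cy" (the principal point, pixels), "dist_coeffs" ([k1, k2, p1, p2, k3] as OpenCV has them; the pictures are not rectified), "R" (3x3) and "t" (3): a world point X has camera coordinates R X + t. Camera axes: x right, y down, z forward; pixel columns grow to the right and rows downward; lengths in m; the calibration is good to about 2 mm. A picture is of the moment at which its call begins. get_calibration takes no time and is no camera call.
- job.job_done(): hands the job in; it is judged then, once.
The state is a dict: "time": time; "joint_pos": joint angles; "joint_vel": joint speeds; "joint_efforts": joint torques, N m; "tool_pos": TCP position; "tool_rot": TCP orientation; "contact_force": force on the tool from outside, world axes, zero at the start; "ft_torque": the same for the moment, N m; "gripper_width": opening from 0.0 (shut) to 1.0 (fully open); "grasp_force": force on a finger pad.
Only numpy, scipy, OpenCV 4.12 (cv2) and the standard library are available. Lean on these libraries where they do the work, as an engineer would, in place of code of your own. Each camera call takes 0.05 s, during which the arm holds its last target. There are 200 camera calls.

### The job

The filter of the bench dust extractor has been changed: put its lid back on. Tilt the lid, hook its plain edge under the steel ledge on top of the box, swing the other edge down and push that edge home until the spring bolt snaps over it, then let go. Feel your way and never force it - the sheet metal bends under more than about 40 N - and leave the horn blanks in their tray.

Things in the scene. Friction and masses are not known exactly. Their poses are not given: they have to be found in the camera images.
- lid_grip (a point): Grip point of the lid. The lid is an aluminium sheet 180 (x) x 130 (y) x 4 mm with a raised pan 4 mm high on it (x -65..71, y +-53) and a black upright handle block, 14 mm thick in x, 80 mm along y, standing 8 to 46 mm over the lid's underside. This point is in the block, 30 mm over the underside and 10 mm from lid centre towards +x. Axes: x to the latch edge, z up. 0.33 to 0.55 kg; starts flat on the bench.
- lid_lip (a point): Middle of the lid's plain (-x) edge, the lip that hooks under the ledge, on the underside: 100 mm behind (-x) and 30 mm under lid_grip in the lid's axes. The outermost 25 mm of the lid here is bare 4 mm sheet.
- lid_front (a point): Middle of the lid's latch (+x) edge, on the underside: 80 mm ahead (+x) and 30 mm under lid_grip in the lid's axes.
- box: The extractor's grey filter box, fixed, 220 (x) x 190 (y) mm. Origin: on the bench under the drawn middle of the lid's place; z up, x from ledge to latch. Its clamp plate, with a 130 x 96 mm opening (x -55..75) over the filter, is the lid's seat, drawn at z = 120 mm, but it rests on the filter and stands up to 8 mm higher or lower. That is not measured: feel or see it.
- ledge_mouth (a point): Drawn middle of the slot under the ledge, a 4 mm steel strip along y, 9 mm over the seat. As drawn it covers x -91.5..-76 mm of the box, and a stop closes the slot at -91.5. Ledge, guides and latch form one frame, bolted to the clamp plate through long slots: it shares the plate's height and stands up to 10 mm off the drawing along x, both unmeasured, felt or seen.
- latch_edge (a point): Drawn foot of the latch-side guide (box x 92, z 120 mm). Guides give the seated lid 3 mm each side in y, 3.5 mm in all in x; 10 mm high, leaning out. Mid-side is a spring bolt, 30 mm wide, in a dark housing 27 mm high; its steep bevel meets the lid's edge 12 to 20 mm over the seat. 5 to 20 N down near that edge pushes the lid under it; it may stick half-way: push until it is down on the seat.
- bolt (a joint): Spring bolt of the latch, m: 0 fully out (also before the lid is there), growing to 0.010 as the lid's edge pushes it back.
- horn_a: Horn blank about 130 mm long lying in a wooden tray (200 x 140 x 45 mm); the tray and the lid lie on either side of the box, on sides that change. Origin at its underside near mid-length.
- horn_b: A second horn blank, about 120 mm long, in the same tray. Origin at its underside near mid-length.
Mind the look-alikes: they are no part of the job. Of the things like the part that bears lid_grip, leave any that is pink; of the rest the smaller one is meant.

How it is judged:
On the way:
1. the lid's plain edge is down at the ledge while the lid is still tilted, its latch edge raised (x of lid_lip in the frame of box between -0.108 and -0.075 m and z of lid_lip in the frame of box between 0.108 and 0.135 m and z of lid_front in the frame of box above 0.128 m and x of lid_front in the frame of box above 0.05 m and angle between lid_grip's own z axis and vertical above 0.1 rad), for 0.1 s.
At the end, for the whole second after the job is handed in: the lid lies at rest in its place between ledge and latch: plain edge under the ledge and down at seat height (within 10 mm of the drawn 120 mm), level within 0.018 rad, within 8 mm of the middle sideways, and the spring bolt within 2.5 mm of fully out over it (x of lid_lip in the frame of box between -0.105 and -0.077 m and z of lid_lip in the frame of box between 0.1095 and 0.13 m and angle between lid_grip's own z axis and vertical below 0.018 rad and y of lid_front in the frame of box between -0.008 and 0.008 m and value of joint bolt below 0.0025 m and linear speed of lid below 0.01 m/s); the robot touches nothing.
It fails at once if the lid is forced against the box, frame or bolt with more than 40 N (contact force between lid and box above 40 N).
It fails at once if a horn blank is moved by more than 30 mm (distance of any of horn_a, horn_b from where it was at the start of the episode above 0.03 m).
It also fails if it takes over 72 s, if anything falls off the work surface, if the arm or the gripper's body presses on something with over 40 N, if the wrist force passes 120 N, or if a joint passes its speed limit or range.

## Working session

There is one attempt and no reset: what is moved stays moved. The work goes in short steps, Python scripts to look and compute and a tool call to move; the robot and the scene stay as the last step left them, time stands still between calls to the robot, and variables do not carry over. Pictures are saved under pics/ and viewed, at most 10 in all, crops included, and the job is handed in when it is done.

Besides the shell and the picture viewer there is one more tool, called after "Call:" by a JSON object that holds its "api" and its "payload". move_arm: Moves the arm, as the interface text tells. Shift numbers are shares of 0.6 m and turn numbers shares of 6 degrees, none past 1 either way. Its arguments: {"type":"object","properties":{"targets":{"type":"array"}},"required":["targets"]}

```bash
mkdir -p pics
cat > h.py <<'E'
import numpy as np, cv2
from plant import state, grab_frame, get_calibration, job
def K(n):
    c=get_calibration(n); f=200/np.tan(np.radians(c["vertical_fov"])/2)
    return np.array([[f,0,c["cx"]],[0,f,c["cy"]],[0,0,1.]]),np.array(c["dist_coeffs"],float),np.array(c["R"]),np.array(c["t"])
def ray(n,px):
    k,d,R,t=K(n); u=cv2.undistortPoints(np.array(px,float).reshape(-1,1,2),k,d).reshape(-1,2)
    return -R.T@t,(np.c_[u,np.ones(len(u))])@R
def at_z(n,px,z):
    o,v=ray(n,px); z=np.broadcast_to(z,(len(v),)); return o+v*((z-o[2])/v[:,2])[:,None]
def tri(a,pa,b,pb):
    o1,v1=ray(a,[pa]);o2,v2=ray(b,[pb]);v1,v2=v1[0],v2[0]
    s=np.linalg.lstsq(np.c_[v1,-v2],o2-o1,rcond=None)[0]; p,q=o1+s[0]*v1,o2+s[1]*v2
    return (p+q)/2,np.linalg.norm(p-q)
def proj(n,P):
    k,d,R,t=K(n); return cv2.projectPoints(np.array(P,float).reshape(-1,3),cv2.Rodrigues(R)[0],t,k,d)[0].reshape(-1,2)
def save(n,name,crop=None,s=1):
    im=grab_frame(n)[:,:,::-1]
    if crop: x0,y0,x1,y1=crop; im=im[y0:y1,x0:x1]
    cv2.imwrite("pics/"+name,cv2.resize(im,None,fx=s,fy=s,interpolation=cv2.INTER_CUBIC))
E
python3 - <<'E'
from h import *
save("top","top0.png");save("side","side0.png")
for n in("top","side"): k,d,R,t=K(n);print(n,k[0,0],-R.T@t,R[2])
s=state();print({k:np.round(v,3) for k,v in s.items()})
E
```

```text
top 459.0201477499853 [ 0.27597604 -0.11332938  1.30431196] [ 0.12373514  0.01010735 -0.9922638 ]
side 393.7852015308666 [0.27297049 0.75871234 0.94070085] [ 0.13752405 -0.70661687 -0.69410354]
{'time': np.float64(0.1), 'joint_pos': array([-1.374,  0.053,  1.614, -0.   ,  1.476, -0.119]), 'joint_vel': array([-0.001, -0.   , -0.005,  0.001, -0.001, -0.001]), 'joint_efforts': array([-1.0000e-03, -3.9491e+01, -3.7136e+01, -0.0000e+00,  4.0000e-03,
       -0.0000e+00]), 'tool_pos': array([ 0.194, -0.594,  0.255]), 'tool_rot': array([-0.001,  0.988,  0.157, -0.   ]), 'contact_force': array([-0.217,  0.466,  0.218]), 'ft_torque': array([-0.014,  0.002,  0.036]), 'grasp_force': np.float64(0.0), 'gripper_width': np.float64(0.998)}
```

View pics/top0.png

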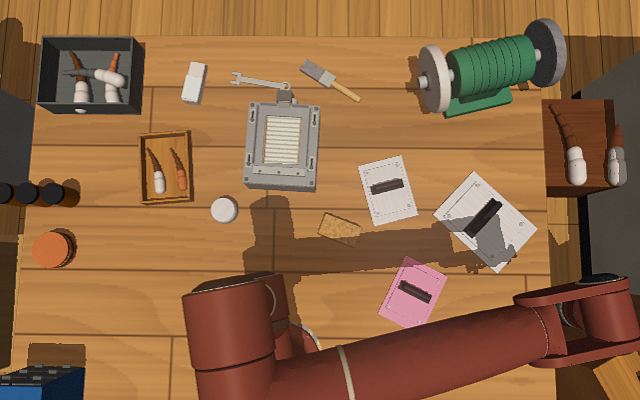

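View pics/side0.png

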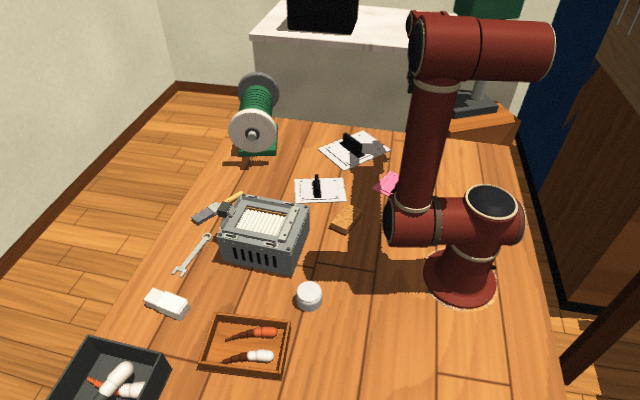

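Top view, three lid-like things: white at (388,190), white at (487,220) that is larger, and pink at (412,292). The smaller non-pink one at (388,190) fits. The box is at (283,147), with its latch at the top (286,92) and its ledge at the bottom (277,170). The horn tray is at (166,167). I'll confirm in an enlarged crop.

Run:
```python
from h import *
save("top","top1.png",(225,75,425,235),4)
```

```text
(no output)
```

View pics/top1.png

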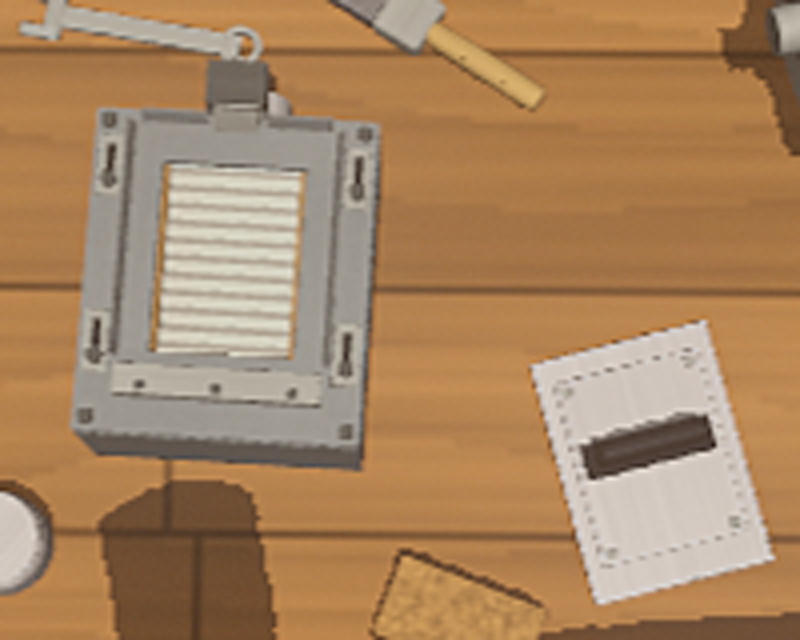

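The crop shows the lid with corners (531,366), (706,321), (774,558) and (600,604), and its handle top near (648,446). The box rim, ledge strip (112,362)-(323,403) and bolt (238,117) are clear. Next I measure.

Run:
```python
from h import *
o=lambda L:(np.array(L,float)+.5)/4-.5+[225,75]
C=at_z("top",o([(531,366),(706,321),(774,558),(600,604)]),.004);print("lid",C.round(4),C.mean(0).round(4))
e=[np.linalg.norm(C[i]-C[(i+1)%4]).round(4) for i in range(4)];print(e)
x=(C[0]+C[1]-C[2]-C[3])[:2];x/=np.linalg.norm(x);print("lid yaw",np.degrees(np.arctan2(x[1],x[0])))
R=np.array([[x[0],x[1]],[-x[1],x[0]]]);c=C.mean(0)[:2]
H=at_z("top",o([(581,446),(710,413),(718,441),(590,479)]),[.046,.046,.046,.046]);print("handle local",((H[:,:2]-c)@R.T).round(4))
D=at_z("top",o([(557,390),(695,350),(748,520),(607,563)]),.008);print("pan",((D[:,:2]-c)@R.T).round(4))
for z in(.112,.12,.128):
  B=at_z("top",o([(98,107),(382,122),(362,447),(72,432)]),z)
  print("box",z,B.round(4).tolist(),B.mean(0).round(4),[np.linalg.norm(B[i]-B[(i+1)%4]).round(4) for i in range(4)])
x=(B[0]+B[1]-B[2]-B[3]);y=B[0]+B[3]-B[1]-B[2];print("yaw",np.degrees(np.arctan2(x[1],x[0])),np.degrees(np.arctan2(-y[0],y[1])))
save("side","s1.png",(180,160,420,300),3.3)
```

```text
lid [[ 0.5481 -0.2069  0.004 ]
 [ 0.5823 -0.3332  0.004 ]
 [ 0.4108 -0.3795  0.004 ]
 [ 0.3768 -0.2559  0.004 ]] [ 0.4795 -0.2939  0.004 ]
[np.float64(0.1308), np.float64(0.1777), np.float64(0.1282), np.float64(0.1782)]
lid yaw 15.539741689944305
handle local [[ 0.0183  0.0523]
 [ 0.0175 -0.0404]
 [-0.0028 -0.0403]
 [-0.0055  0.0526]]
pan [[ 0.0669  0.0526]
 [ 0.0694 -0.051 ]
 [-0.0586 -0.0531]
 [-0.0622  0.0519]]
box 0.112 [[0.7007, 0.0927, 0.112], [0.6917, -0.0989, 0.112], [0.4702, -0.0881, 0.112], [0.4785, 0.1032, 0.112]] [0.5853 0.0022 0.112 ] [np.float64(0.1918), np.float64(0.2217), np.float64(0.1915), np.float64(0.2225)]
box 0.12 [[0.6978, 0.0914, 0.12], [0.6889, -0.099, 0.12], [0.4689, -0.0883, 0.12], [0.4771, 0.1018, 0.12]] [0.5832 0.0015 0.12  ] [np.float64(0.1905), np.float64(0.2202), np.float64(0.1902), np.float64(0.221)]
box 0.128 [[0.695, 0.09, 0.128], [0.6861, -0.0991, 0.128], [0.4676, -0.0885, 0.128], [0.4757, 0.1003, 0.128]] [0.5811 0.0007 0.128 ] [np.float64(0.1892), np.float64(0.2187), np.float64(0.1889), np.float64(0.2195)]
yaw -2.7405434300129414 -2.5754001763106165
```

View pics/s1.png

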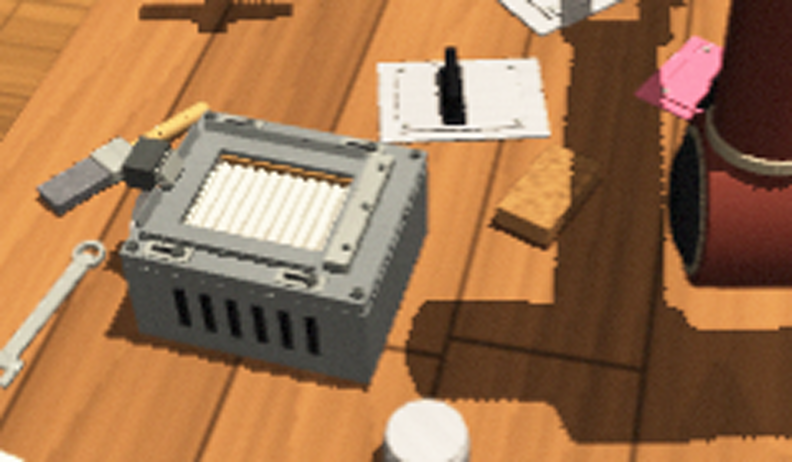

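```bash
cat >> h.py <<'E'
from scipy.spatial.transform import Rotation as Ro
def pose():
    s=state(); w,x,y,z=s["tool_rot"]; return np.array(s["tool_pos"]),Ro.from_quat([x,y,z,w]).as_matrix(),s
def plan(P,yaw=None):
    p,M,s=pose(); a=np.degrees(np.arctan2(M[1,0],M[0,0])); d=M.T@(np.array(P)-p)/.6
    print("t",round(s["time"],2),"pos",p.round(4),"yaw",round(a,2),"tilt z",M[:,2].round(3),"F",np.round(s["contact_force"],1),"w",round(float(s["gripper_width"]),3),"g",round(float(s["grasp_force"]),1))
    print("shift in scale",d.round(4),"rows>=",np.linalg.norm(d)*.6/.0417, "" if yaw is None else f"turn {(a-yaw)/6:.3f}")
E
python3 - <<'E'
from h import *
o=lambda L:(np.array(L,float)+.5)/4-.5+[225,75]
q=lambda L:(np.array(L,float)+.5)/3.3-.5+[180,160]
for n,a,b in[("hole+y",(139,384),(346,247)),("holemid",(215,388),(364,208)),("hole-y",(291,393),(380,173)),("lidBL",(600,604),(549,136)),("lidTL",(531,366),(383,140)),("screw box +x+y",(109,119),(130,246)),("screw -x+y",(85,415),(357,294)),("screw -x-y",(345,432),(418,155))]:
    P,g=tri("top",o([a])[0],"side",q([b])[0]);print(n,P.round(4),round(g,4))
g=np.array([.489,-.291,0]);ya=np.radians(15.54);x=np.array([np.cos(ya),np.sin(ya),0]);y=np.array([-x[1],x[0],0])
P=[g+a*.007*x+b*.04*y+[0,0,z] for a in(1,-1) for b in(1,-1) for z in(.046,.008)]
print("pred handle top px",((proj("top",P)+.5-[225,75])*4).round(0).tolist());print("side",((proj("side",P)+.5-[180,160])*3.3).round(0).tolist())
plan([.489,-.291,.256],15.54)
E
```

```text
hole+y [0.5081 0.0571 0.1315] 0.0018
holemid [0.5059 0.0078 0.1292] 0.0009
hole-y [ 0.5041 -0.0415  0.1247] 0.0012
lidBL [ 0.3775 -0.2564 -0.0004] 0.0008
lidTL [ 0.5475 -0.2068  0.0061] 0.0002
screw box +x+y [0.6917 0.0842 0.1192] 0.0035
screw -x+y [0.4896 0.094  0.1179] 0.0015
screw -x-y [ 0.4785 -0.0771  0.1192] 0.0009
pred handle top px [[599.0, 444.0], [593.0, 453.0], [710.0, 415.0], [701.0, 424.0], [604.0, 463.0], [598.0, 471.0], [715.0, 434.0], [706.0, 443.0]]
side [[450.0, 93.0], [450.0, 120.0], [446.0, 45.0], [446.0, 72.0], [463.0, 93.0], [463.0, 120.0], [458.0, 45.0], [458.0, 72.0]]
t 0.2 pos [ 0.194  -0.5937  0.2555] yaw 18.09 tilt z [-0.     0.001 -1.   ] F [-0.6  0.  -0.8] w 1.0 g 0.0
shift in scale [ 6.24e-01 -3.27e-01 -3.00e-04] rows>= 10.136909228894345 turn 0.425
```

Call:
{"api": "move_arm", "payload": {"targets": [[[100,0,0,0,0.42]]]}}

```text
time: 0.28
tool_pos: [0.194, -0.5938, 0.2558]
tool_rot: [-0.0, 0.991, 0.135, -0.0]
contact_force: [1.0, -0.3, -0.0]
gripper_width: 1.002
grasp_force: 0.0
```

Call:
{"api": "move_arm", "payload": {"targets": [[[100,0.041,-0.0237,0,0],[100,0.041,-0.0237,0,0],[100,0.041,-0.0237,0,0],[100,0.041,-0.0237,0,0],[100,0.041,-0.0237,0,0]]]}}

```text
time: 0.7
tool_pos: [0.2942, -0.4914, 0.256]
tool_rot: [-0.0, 0.991, 0.135, -0.0]
contact_force: [-0.9, -0.6, 0.1]
gripper_width: 0.997
grasp_force: 0.0
```

Call:
{"api": "move_arm", "payload": {"targets": [[[100,0.041,-0.0237,0,0],[100,0.041,-0.0237,0,0],[100,0.041,-0.0237,0,0],[100,0.041,-0.0237,0,0],[100,0.041,-0.0237,0,0]]]}}

```text
time: 1.12
tool_pos: [0.3936, -0.3898, 0.2561]
tool_rot: [-0.0, 0.991, 0.135, -0.0]
contact_force: [-0.4, -1.1, 0.2]
gripper_width: 1.002
grasp_force: 0.0
```

Call:
{"api": "move_arm", "payload": {"targets": [[[100,0.04,-0.0237,0,0],[100,0.04,-0.0237,0,0],[100,0.04,-0.0237,0,0],[100,0.04,-0.0237,0,0],[100,0.04,-0.0237,0,0]]]}}

```text
time: 1.53
tool_pos: [0.4901, -0.2891, 0.2561]
tool_rot: [-0.0, 0.991, 0.136, -0.0]
contact_force: [0.1, -1.7, -0.7]
gripper_width: 0.998
grasp_force: 0.0
```

Call:
{"api": "move_arm", "payload": {"targets": [[[100,0,0,0.06,0],[100,0,0,0.06,0],[100,0,0,0.06,0],[100,0,0,0,0]]]}}

```text
time: 1.87
tool_pos: [0.4852, -0.2867, 0.1395]
tool_rot: [-0.005, 0.991, 0.136, -0.005]
contact_force: [-1.5, 1.5, -0.6]
gripper_width: 1.0
grasp_force: 0.0
```

Run:
```python
from h import *
plan([.489,-.291,.10],15.54)
p,M,s=pose()
save("top","top2.png",(330,130,450,250),4);save("side","s2.png",(250,110,400,230),4)
a=cv2.imread("pics/top2.png");b=cv2.imread("pics/s2.png");cv2.imwrite("pics/c2.png",cv2.resize(np.hstack([a,cv2.resize(b,None,fx=.8,fy=.8)]),None,fx=1,fy=1) if a.shape[0]==b.shape[0]*.8 else np.hstack([cv2.resize(a,(400,400)),cv2.resize(b,(400,400*b.shape[0]//b.shape[1]))[:400] if 0 else cv2.copyMakeBorder(cv2.resize(b,(400,320)),0,80,0,0,0)]))
```

```text
t 1.87 pos [ 0.4852 -0.2867  0.1395] yaw 15.6 tilt z [-0.012  0.009 -1.   ] F [-1.5  1.5 -0.6] w 1.0 g 0.0
shift in scale [0.0048 0.0094 0.0657] rows>= 0.9572278604127384 turn 0.011
```

View pics/c2.png

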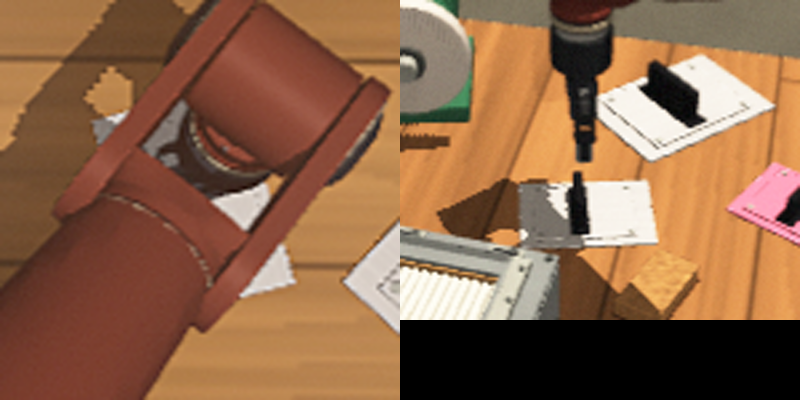

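The arm hides the lid from above. The side view shows the jaws square over the handle, seen end on (578,200). The pose reading is slightly off, so I let it settle.

Call:
{"api": "move_arm", "payload": {"targets": [[[100,0,0,0,0],[100,0,0,0,0]]]}}

```text
time: 2.13
tool_pos: [0.4909, -0.2917, 0.1518]
tool_rot: [0.002, 0.991, 0.135, 0.002]
contact_force: [0.3, -0.2, -0.1]
gripper_width: 0.998
grasp_force: 0.0
```

Run:
```python
from h import *
plan([.489,-.291,.075],15.54);print(state()["joint_pos"])
```

```text
t 2.13 pos [ 0.4909 -0.2917  0.1518] yaw 15.56 tilt z [ 0.004 -0.003 -1.   ] F [ 0.3 -0.2 -0.1] w 0.998 g 0.0
shift in scale [-0.0032 -0.0026  0.128 ] rows>= 1.8427693301639503 turn 0.003
[-6.66494321e-01  9.34052461e-03  1.83707707e+00  1.91044611e-05
  1.28969922e+00  6.32752547e-01]
```

Run:
```python
from h import *
for z in(0,.012,.025,.035): print(z,proj("side",[.4852,-.2867,.1395-z]))
plan([.489,-.291,.06],15.54)
```

```text
0 [[318.11031111 159.88301005]]
0.012 [[318.09108302 162.73141424]]
0.025 [[318.07053375 165.77843447]]
0.035 [[318.0549222  168.09530326]]
t 2.13 pos [ 0.4909 -0.2917  0.1518] yaw 15.56 tilt z [ 0.004 -0.003 -1.   ] F [ 0.3 -0.2 -0.1] w 0.998 g 0.0
shift in scale [-0.0032 -0.0027  0.153 ] rows>= 2.2023745818325793 turn 0.003
```

Call:
{"api": "move_arm", "payload": {"targets": [[[100,-0.001,-0.001,0.02,0],[100,0,0,0.03,0],[100,0,0,0.03,0],[100,0,0,0.03,0],[100,0,0,0.02,0]]]}}

```text
time: 2.55
tool_pos: [0.4884, -0.2899, 0.0693]
tool_rot: [-0.0, 0.991, 0.135, -0.0]
contact_force: [-0.6, -0.8, 0.8]
gripper_width: 1.002
grasp_force: 0.0
```

Call:
{"api": "move_arm", "payload": {"targets": [[[100,0,0,0.01,0],[100,0,0,0,0],[100,0,0,0,0]]]}}

```text
time: 2.8
tool_pos: [0.489, -0.2902, 0.0649]
tool_rot: [0.0, 0.991, 0.135, 0.0]
contact_force: [-0.4, 0.3, 0.0]
gripper_width: 1.001
grasp_force: 0.0
```

Run:
```python
from h import *
plan([.489,-.291,.036],15.54)
```

```text
t 2.8 pos [ 0.489  -0.2902  0.0649] yaw 15.57 tilt z [ 0.001 -0.    -1.   ] F [-0.4  0.3  0. ] w 1.001 g 0.0
shift in scale [-0.0004  0.0012  0.0481] rows>= 0.6922765388586722 turn 0.005
```

Call:
{"api": "move_arm", "payload": {"targets": [[[100,0,0,0.01,0],[100,0,0,0.01,0],[100,0,0,0.01,0],[100,0,0,0.01,0],[100,0,0,0,0]]]}}

```text
time: 3.22
tool_pos: [0.4879, -0.2894, 0.0387]
tool_rot: [-0.001, 0.991, 0.136, -0.001]
contact_force: [0.3, -0.4, -0.7]
gripper_width: 0.998
grasp_force: 0.0
```

Call:
{"api": "move_arm", "payload": {"targets": [[[100,0,0,0.004,0],[100,0,0,0,0]]]}}

```text
time: 3.38
tool_pos: [0.4885, -0.2898, 0.0375]
tool_rot: [-0.0, 0.991, 0.135, -0.0]
contact_force: [-0.5, -0.3, 0.1]
gripper_width: 0.999
grasp_force: 0.0
```

Run:
```python
from h import *
plan([.489,-.291,.036],15.54)
save("side","s3.png",(270,150,370,220),6)
```

```text
t 3.38 pos [ 0.4885 -0.2898  0.0375] yaw 15.57 tilt z [-0.001  0.    -1.   ] F [-0.5 -0.3  0.1] w 0.999 g 0.0
shift in scale [0.0003 0.0022 0.0024] rows>= 0.04738833083268425 turn 0.006
```

View pics/s3.png

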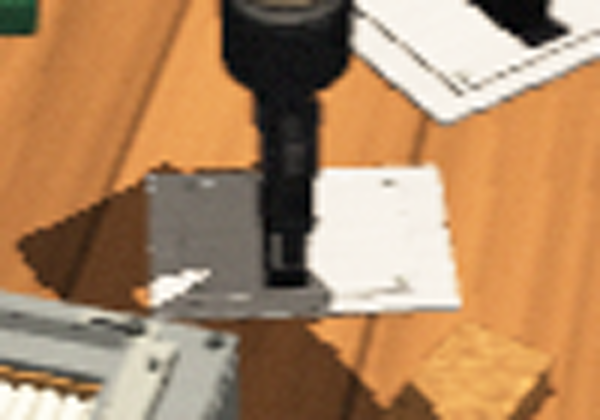

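The side view shows the finger straddling the handle's near end, with its tip at (285,287), just over the pan. No contact force, so I close.

Call:
{"api": "move_arm", "payload": {"targets": [[[100,0,0,0.002,0],[0,0,0,0,0],[0,0,0,0,0],[0,0,0,0,0],[0,0,0,0,0]]]}}

```text
time: 3.85
tool_pos: [0.4893, -0.2905, 0.0377]
tool_rot: [0.001, 0.991, 0.135, 0.001]
contact_force: [0.2, -1.4, 5.3]
gripper_width: 0.919
grasp_force: 75.0
```

Call:
{"api": "move_arm", "payload": {"targets": [[[0,0,0,0,0],[0,0,0,0,0],[0,0,0,0,0]]]}}

```text
time: 4.1
tool_pos: [0.4893, -0.2905, 0.0376]
tool_rot: [0.001, 0.991, 0.135, 0.001]
contact_force: [0.7, -0.9, 6.5]
gripper_width: 0.921
grasp_force: 75.1
```

Call:
{"api": "move_arm", "payload": {"targets": [[[0,0,0,-0.01,0],[0,0,0,-0.02,0],[0,0,0,-0.03,0],[0,0,0,-0.03,0],[0,0,0,-0.03,0]]]}}

```text
time: 4.52
tool_pos: [0.4876, -0.2889, 0.1085]
tool_rot: [-0.001, 0.991, 0.136, -0.001]
contact_force: [0.4, 0.2, -3.0]
gripper_width: 0.921
grasp_force: 74.0
```

Call:
{"api": "move_arm", "payload": {"targets": [[[0,0,0,-0.03,0],[0,0,0,-0.03,0],[0,0,0,-0.02,0],[0,0,0,0,0],[0,0,0,0,0]]]}}

```text
time: 4.93
tool_pos: [0.4886, -0.2898, 0.1568]
tool_rot: [0.0, 0.991, 0.136, 0.0]
contact_force: [-0.8, -0.4, -3.8]
gripper_width: 0.915
grasp_force: 74.3
```

Run:
```python
from h import *
plan([.489,-.291,.036],15.54);print(state()["ft_torque"])
save("side","s4.png",(250,80,400,240),3.7)
```

```text
t 4.93 pos [ 0.4886 -0.2898  0.1568] yaw 15.58 tilt z [ 0. -0. -1.] F [-0.8 -0.4 -3.8] w 0.915 g 74.3
shift in scale [1.000e-04 2.100e-03 2.014e-01] rows>= 2.898167683076476 turn 0.006
[ 0.0624046  -0.01988015 -0.04063884]
```

View pics/s4.png

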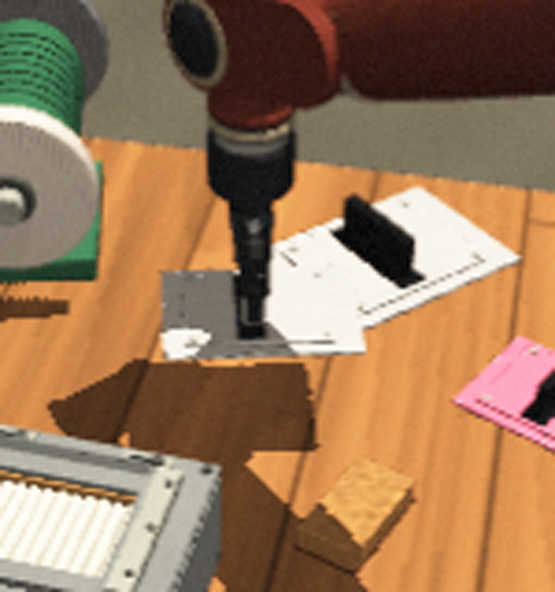

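The lid is held level: its near edge runs from (162,357) to (365,352), and about 3.8 N hangs on the tool. Next I measure ledge, guides and latch in box axes from the earlier crop.

Run:
```python
from h import *
o=lambda L:(np.array(L,float)+.5)/4-.5+[225,75]
q=lambda L:(np.array(L,float)+.5)/3.3-.5+[180,160]
B=at_z("top",o([(98,107),(382,122),(362,447),(72,432)]),.12)[:,:2];c=B.mean(0);a=np.radians(-2.66);X=np.array([np.cos(a),np.sin(a)]);Y=np.array([-X[1],X[0]])
f=lambda P:np.c_[(P[:,:2]-c)@X,(P[:,:2]-c)@Y].round(4).tolist()
for n,L,z in[("ledge holes",[(139,384),(215,388),(291,393)],.13),("ledge inner edge",[(114,362),(323,374)],.13),("ledge outer",[(112,393),(321,404)],.13),("opening",[(166,163),(304,171),(292,357),(151,352)],.115),("housing",[(208,62),(268,64),(268,105),(208,103)],.142),("bolt tip",[(216,127),(260,130)],.13),("guide +y foot/-y foot mid",[(122,240),(328,250)],.117),("body screws",[(109,119),(365,132),(345,432),(85,415)],.12)]:
    print(n,z,f(at_z("top",o(L),z)))
sa=q([(162,357)])  # placeholder
s4=lambda L:(np.array(L,float)+.5)/3.7-.5+[250,80]
g=np.array([.4886,-.2898]);x=np.array([np.cos(np.radians(15.57)),np.sin(np.radians(15.57))]);y=np.array([-x[1],x[0]])
for t in(0,.1):
  P=[np.r_[g+x*l*np.cos(t)+y*.065,.1568-.0376+l*np.sin(t)] for l in(.08,-.1)]
  print(t,((proj("side",P)+.5-[250,80])*3.7).round(0).tolist())
# level check in tool yaw -2.66, box place
print("c",c); 
def T(bx,z,by=0): 
    p=c+X*bx+Y*by; return np.r_[p,z]
plan(T(.038,.26),-2.66)
```

```text
ledge holes 0.13 [[-0.0782, 0.0522], [-0.0781, 0.0026], [-0.0787, -0.0471]]
ledge inner edge 0.13 [[-0.0646, 0.0696], [-0.065, -0.0671]]
ledge outer 0.13 [[-0.0851, 0.0693], [-0.0848, -0.067]]
opening 0.115 [[0.0758, 0.0475], [0.0753, -0.0451], [-0.0517, -0.0451], [-0.0535, 0.0482]]
housing 0.142 [[0.1373, 0.0208], [0.138, -0.0188], [0.1101, -0.0206], [0.1093, 0.0189]]
bolt tip 0.13 [[0.0974, 0.014], [0.0969, -0.0153]]
guide +y foot/-y foot mid 0.117 [[0.0208, 0.0727], [0.0215, -0.0646]]
body screws 0.12 [[0.1024, 0.0871], [0.1027, -0.0845], [-0.1007, -0.0833], [-0.0989, 0.0876]]
0 [[166.0, 361.0], [367.0, 353.0]]
0.1 [[166.0, 354.0], [366.0, 362.0]]
c [0.58319331 0.00146167]
t 4.98 pos [ 0.488  -0.2894  0.1556] yaw 15.58 tilt z [-0.001  0.001 -1.   ] F [-0.4  0.2 -3.6] w 0.921 g 74.3
shift in scale [ 0.3429 -0.4048 -0.1737] rows>= 8.032007765213306 turn 3.039
```

Call:
{"api": "move_arm", "payload": {"targets": [[[0,0,0,-0.03,0.5],[0,0,0,-0.04,0.7],[0,0,0,-0.04,0.7],[0,0,0,-0.04,0.7],[0,0,0,-0.02,0.44]]]}}

```text
time: 5.4
tool_pos: [0.4889, -0.2901, 0.2601]
tool_rot: [0.0, 1.0, -0.025, 0.0]
contact_force: [1.1, -1.0, -3.5]
gripper_width: 0.915
grasp_force: 75.1
```

Call:
{"api": "move_arm", "payload": {"targets": [[[0,0,0,0,0],[0,0,0,0,0]]]}}

```text
time: 5.57
tool_pos: [0.4884, -0.2897, 0.2574]
tool_rot: [-0.0, 1.0, -0.023, -0.001]
contact_force: [-0.7, 0.4, -5.0]
gripper_width: 0.92
grasp_force: 75.1
```

```bash
cat >> h.py <<'E'
_c=np.array([.58319,.00146]);_a=np.radians(-2.66);_X=np.array([np.cos(_a),np.sin(_a)]);_Y=np.array([-_X[1],_X[0]])
def T(bx,z,by=.0012): return np.r_[_c+_X*bx+_Y*by,z]
def inbox():
    p,M,s=pose(); d=p[:2]-_c; print("box-frame TCP",round(d@_X,4),round(d@_Y,4),round(p[2],4),"torque",np.round(s["ft_torque"],2))
E
python3 - <<'E'
from h import *
plan(T(.038,.26),-2.66);inbox()
E
```

```text
t 5.57 pos [ 0.4884 -0.2897  0.2574] yaw -2.6 tilt z [-0.001  0.001 -1.   ] F [-0.7  0.4 -5. ] w 0.92 g 75.1
shift in scale [ 0.1992 -0.4939 -0.0041] rows>= 7.662685913698336 turn 0.010
box-frame TCP -0.0812 -0.2953 0.2574 torque [-0.03 -0.02  0.01]
```

Call:
{"api": "move_arm", "payload": {"targets": [[[0,0.01,-0.025,0,0.01],[0,0.018,-0.0444,0,0],[0,0.018,-0.0444,0,0],[0,0.018,-0.0444,0,0],[0,0.018,-0.0444,0,0]]]}}

```text
time: 5.98
tool_pos: [0.5426, -0.1692, 0.255]
tool_rot: [-0.001, 1.0, -0.023, -0.003]
contact_force: [0.5, -0.4, -3.7]
gripper_width: 0.917
grasp_force: 75.0
```

Call:
{"api": "move_arm", "payload": {"targets": [[[0,0.018,-0.0444,0,0],[0,0.018,-0.0444,0,0],[0,0.018,-0.0444,0,0],[0,0.018,-0.0444,0,0],[0,0.018,-0.0444,0,0]]]}}

```text
time: 6.4
tool_pos: [0.6028, -0.0387, 0.2548]
tool_rot: [-0.0, 1.0, -0.023, -0.003]
contact_force: [-0.5, -0.4, -4.0]
gripper_width: 0.92
grasp_force: 75.0
```

Call:
{"api": "move_arm", "payload": {"targets": [[[0,0.018,-0.0444,0,0],[0,0.01,-0.025,0,0],[0,0,0,0.02,0],[0,0,0,0.03,0],[0,0,0,0.03,0]]]}}

```text
time: 6.82
tool_pos: [0.6215, 0.0005, 0.2072]
tool_rot: [0.0, 1.0, -0.023, -0.002]
contact_force: [0.1, 0.1, -4.4]
gripper_width: 0.921
grasp_force: 75.2
```

Call:
{"api": "move_arm", "payload": {"targets": [[[0,0,0,0.015,0],[0,0,0,0.005,0],[0,0,0,0,0],[0,0,0,0,0],[0,0,0,0,0]]]}}

```text
time: 7.23
tool_pos: [0.6232, 0.0001, 0.1999]
tool_rot: [0.0, 1.0, -0.024, 0.001]
contact_force: [-0.4, 0.2, -3.8]
gripper_width: 0.92
grasp_force: 75.0
```

Run:
```python
from h import *
plan(T(.038,.185),-2.66);inbox()
save("side","s5.png",(200,120,340,280),3.7)
```

```text
t 7.23 pos [6.232e-01 1.000e-04 1.999e-01] yaw -2.74 tilt z [ 0.002 -0.    -1.   ] F [-0.4  0.2 -3.8] w 0.92 g 75.0
shift in scale [-0.0035 -0.0012  0.0249] rows>= 0.362223471091536 turn -0.013
box-frame TCP 0.0401 0.0005 0.1999 torque [-0.04 -0.07  0.02]
```

View pics/s5.png

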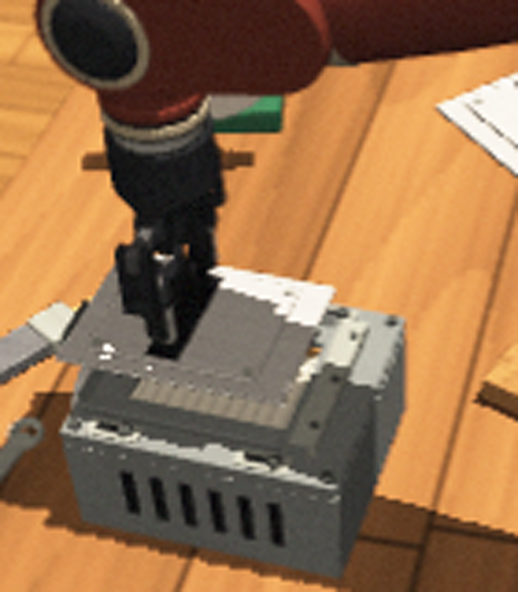

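The lid hangs level over the box: its near edge runs from (60,362) to (285,400), with the lip just before the ledge and the front over the latch. I descend gently until the front meets the latch housing.

Call:
{"api": "move_arm", "payload": {"targets": [[[0,-0.001,-0.001,0.008,-0.01],[0,0,0,0.008,0],[0,0,0,0.008,0],[0,0,0,0.004,0],[0,0,0,0,0]]]}}

```text
time: 7.7
tool_pos: [0.6219, 0.0011, 0.1819]
tool_rot: [0.0, 1.0, -0.023, -0.0]
contact_force: [-1.5, 0.3, -1.8]
gripper_width: 0.919
grasp_force: 75.5
```

Call:
{"api": "move_arm", "payload": {"targets": [[[0,0,0,0.004,0],[0,0,0,0.004,0],[0,0,0,0,0]]]}}

```text
time: 7.95
tool_pos: [0.6226, 0.001, 0.1794]
tool_rot: [0.0, 1.0, -0.023, 0.001]
contact_force: [-7.4, 0.5, 7.0]
gripper_width: 0.917
grasp_force: 76.7
```

Run:
```python
from h import *
plan(T(.038,.185),-2.66);inbox()
```

```text
t 7.95 pos [0.6226 0.001  0.1794] yaw -2.66 tilt z [ 0.002 -0.    -1.   ] F [-7.4  0.5  7. ] w 0.917 g 76.7
shift in scale [-0.0023  0.0003 -0.0093] rows>= 0.13736220830892237 turn 0.000
box-frame TCP 0.0394 0.0014 0.1794 torque [ 0.03  0.43 -0.03]
```

Call:
{"api": "move_arm", "payload": {"targets": [[[0,-0.001,0,0.003,0],[0,-0.001,0,0.003,0],[0,0,0,0,0]]]}}

```text
time: 8.2
tool_pos: [0.6216, 0.0011, 0.1761]
tool_rot: [0.0, 1.0, -0.023, 0.001]
contact_force: [-7.0, 0.5, 7.7]
gripper_width: 0.924
grasp_force: 76.9
```

Run:
```python
from h import *
plan(T(.038,.185),-2.66);inbox()
save("side","s6.png",(200,120,340,280),3.7)
```

```text
t 8.2 pos [0.6216 0.0011 0.1761] yaw -2.66 tilt z [ 0.003 -0.    -1.   ] F [-7.   0.5  7.7] w 0.924 g 76.9
shift in scale [-0.0006  0.0003 -0.0148] rows>= 0.21285036115867384 turn -0.000
box-frame TCP 0.0384 0.0014 0.1761 torque [-0.03  0.28 -0.01]
```

View pics/s6.png

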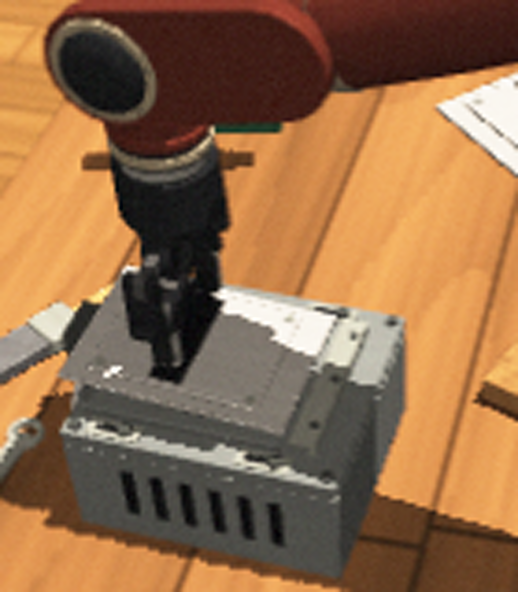

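The lid is pivoting in the grip: front (62,375) on the latch, lip (290,425) sinking before the ledge, at a steady force of about 12 N. I continue.

Call:
{"api": "move_arm", "payload": {"targets": [[[0,-0.001,0,0.003,0],[0,-0.001,0,0.003,0],[0,-0.001,0,0.003,0]]]}}

```text
time: 8.5
tool_pos: [0.6201, 0.0011, 0.1712]
tool_rot: [0.0, 1.0, -0.023, 0.002]
contact_force: [-7.6, 0.6, 6.5]
gripper_width: 0.922
grasp_force: 77.3
```

Call:
{"api": "move_arm", "payload": {"targets": [[[0,0,0,0.003,0],[0,0,0,0.002,0],[0,0,0,0,0]]]}}

```text
time: 8.75
tool_pos: [0.62, 0.0011, 0.1703]
tool_rot: [0.0, 1.0, -0.023, 0.001]
contact_force: [-13.4, 1.5, 16.8]
gripper_width: 0.919
grasp_force: 78.8
```

Run:
```python
from h import *
plan(T(.038,.185),-2.66);inbox()
```

```text
t 8.75 pos [0.62   0.0011 0.1703] yaw -2.65 tilt z [ 0.003 -0.001 -1.   ] F [-13.4   1.5  16.8] w 0.919 g 78.8
shift in scale [ 0.002   0.0003 -0.0245] rows>= 0.353266899556012 turn 0.001
box-frame TCP 0.0368 0.0014 0.1703 torque [ 0.05  1.1  -0.09]
```

```bash
cat >> h.py <<'E'
def lidpts(tcp,yaw,th,P,pz=.0316):
    # lid points (x from grip, y, z over underside) -> world; pivot at tcp - 6mm
    P=np.array(P,float); x=P[:,0];z=P[:,2]-pz; X=x*np.cos(th)-z*np.sin(th);Z=x*np.sin(th)+z*np.cos(th)
    a=np.radians(yaw); return np.c_[tcp[0]+X*np.cos(a)-P[:,1]*np.sin(a),tcp[1]+X*np.sin(a)+P[:,1]*np.cos(a),tcp[2]-.006+Z]
def fit(img,tcp,yaw,toim=lambda p:p):
    g=cv2.GaussianBlur(cv2.cvtColor(img,cv2.COLOR_BGR2GRAY),(0,0),1.).astype(np.float32)
    l=np.linspace(-.095,.075,60); best=[]
    for th in np.arange(-.05,.3,.01):
        for dy in np.arange(-.004,.0041,.001):
            s=[]
            for e in(.0655-.004,.0655+.004):
                u=toim(proj("side",lidpts(tcp+np.array([0,dy,0]),yaw,th,np.c_[l,np.full(60,e),np.full(60,.002)]))).astype(np.float32)
                s.append(cv2.remap(g,u[:,0].reshape(1,-1),u[:,1].reshape(1,-1),cv2.INTER_LINEAR).ravel())
            best.append((np.median(s[0]-s[1]),np.abs(np.median(s[0]-s[1])),round(th,3),round(dy,4)))
    best.sort(key=lambda b:-b[1]); return best[:6]
E
python3 - <<'E'
from h import *
for n,t in(("s5",(.6232,.0001,.1999)),("s6",(.6216,.0011,.1761))):
    im=cv2.imread(f"pics/{n}.png"); print(n,fit(im,np.array(t),-2.66,lambda p:(p-[200,120]+.5)*3.7-.5))
im=grab_frame("side")[:,:,::-1].copy(); cv2.imwrite("pics/raw7.png",im)
p,M,s=pose();print(fit(im,p,-2.66)); plan(p);inbox()
E
```

```text
s5 [(np.float32(-9.165039), np.float32(9.165039), np.float64(0.03), np.float64(-0.001)), (np.float32(-9.036621), np.float32(9.036621), np.float64(0.02), np.float64(-0.003)), (np.float32(-8.836914), np.float32(8.836914), np.float64(0.03), np.float64(-0.003)), (np.float32(-8.834473), np.float32(8.834473), np.float64(0.04), np.float64(0.0)), (np.float32(-8.737793), np.float32(8.737793), np.float64(0.01), np.float64(0.0)), (np.float32(-8.65918), np.float32(8.65918), np.float64(0.02), np.float64(0.0))]
s6 [(np.float32(50.652832), np.float32(50.652832), np.float64(0.09), np.float64(0.002)), (np.float32(50.496094), np.float32(50.496094), np.float64(0.07), np.float64(0.002)), (np.float32(50.38623), np.float32(50.38623), np.float64(0.08), np.float64(0.002)), (np.float32(50.302734), np.float32(50.302734), np.float64(0.1), np.float64(0.002)), (np.float32(49.6084), np.float32(49.6084), np.float64(0.09), np.float64(0.001)), (np.float32(49.572266), np.float32(49.572266), np.float64(0.1), np.float64(0.001))]
[(np.float32(32.668945), np.float32(32.668945), np.float64(0.15), np.float64(0.003)), (np.float32(32.399414), np.float32(32.399414), np.float64(0.16), np.float64(0.003)), (np.float32(32.3584), np.float32(32.3584), np.float64(0.14), np.float64(0.003)), (np.float32(32.32715), np.float32(32.32715), np.float64(0.17), np.float64(0.002)), (np.float32(32.254883), np.float32(32.254883), np.float64(0.16), np.float64(0.002)), (np.float32(31.928223), np.float32(31.928223), np.float64(0.15), np.float64(0.002))]
t 8.8 pos [0.62   0.0011 0.1703] yaw -2.66 tilt z [ 0.003 -0.001 -1.   ] F [-13.7   1.5  16.8] w 0.917 g 78.8
shift in scale [0. 0. 0.] rows>= 0.0 
box-frame TCP 0.0368 0.0014 0.1703 torque [ 0.02  1.09 -0.05]
```

The tilt fits about 0.15 rad. Lip on the seat gives seat z ≈ 0.118, and touching the housing at 0.145 gives the same (27 mm over the seat). I ease the pressure and slide the lip towards the slot.

Call:
{"api": "move_arm", "payload": {"targets": [[[0,0,0,-0.003,0],[0,-0.004,0,-0.001,0],[0,-0.004,0,0,0],[0,0,0,0,0]]]}}

```text
time: 9.13
tool_pos: [0.6162, 0.0012, 0.1701]
tool_rot: [0.0, 1.0, -0.023, 0.003]
contact_force: [1.5, 0.2, 6.7]
gripper_width: 0.924
grasp_force: 77.6
```

Run:
```python
from h import *
plan(T(.018,.170),-2.66);inbox()
```

```text
t 9.13 pos [0.6162 0.0012 0.1701] yaw -2.66 tilt z [ 0.007 -0.001 -1.   ] F [1.5 0.2 6.7] w 0.924 g 77.6
shift in scale [-0.025   0.0001  0.    ] rows>= 0.36016325273785393 turn -0.001
box-frame TCP 0.033 0.0013 0.1701 torque [-0.08 -0.88  0.06]
```

Call:
{"api": "move_arm", "payload": {"targets": [[[0,-0.005,0,-0.001,0],[0,-0.005,0,0,0],[0,0,0,0,0]]]}}

```text
time: 9.38
tool_pos: [0.6076, 0.0017, 0.1681]
tool_rot: [0.0, 1.0, -0.023, -0.001]
contact_force: [-0.6, 1.0, -2.6]
gripper_width: 0.921
grasp_force: 76.1
```

Run:
```python
from h import *
plan(T(.018,.170),-2.66);inbox()
im=grab_frame("side")[:,:,::-1].copy(); print(fit(im,pose()[0],-2.66)[:3])
```

```text
t 9.38 pos [0.6076 0.0017 0.1681] yaw -2.67 tilt z [-0.001 -0.    -1.   ] F [-0.6  1.  -2.6] w 0.921 g 76.1
shift in scale [-0.0107  0.0004 -0.0031] rows>= 0.16031396785460741 turn -0.001
box-frame TCP 0.0244 0.0014 0.1681 torque [ 0.01  0.08 -0.04]
[(np.float32(31.919434), np.float32(31.919434), np.float64(0.14), np.float64(0.002)), (np.float32(31.874512), np.float32(31.874512), np.float64(0.13), np.float64(0.002)), (np.float32(31.592773), np.float32(31.592773), np.float64(0.12), np.float64(0.002))]
```

Call:
{"api": "move_arm", "payload": {"targets": [[[0,-0.004,0,0,0],[0,-0.004,0,0,0],[0,-0.003,0,0,0],[0,0,0,0,0]]]}}

```text
time: 9.77
tool_pos: [0.5998, 0.0022, 0.1664]
tool_rot: [-0.0, 1.0, -0.023, -0.002]
contact_force: [0.1, -1.0, -0.7]
gripper_width: 0.92
grasp_force: 76.4
```

Run:
```python
from h import *
plan(T(.018,.170),-2.66);inbox()
im=grab_frame("side")[:,:,::-1].copy(); print(fit(im,pose()[0],-2.66)[:3])
```

```text
t 9.77 pos [0.5998 0.0022 0.1664] yaw -2.66 tilt z [-0.005  0.    -1.   ] F [ 0.1 -1.  -0.7] w 0.92 g 76.4
shift in scale [ 0.0023  0.0005 -0.0061] rows>= 0.094083104092388 turn -0.000
box-frame TCP 0.0166 0.0015 0.1664 torque [-0.1   0.31  0.03]
[(np.float32(31.384766), np.float32(31.384766), np.float64(0.11), np.float64(0.002)), (np.float32(31.339844), np.float32(31.339844), np.float64(0.13), np.float64(0.002)), (np.float32(31.300781), np.float32(31.300781), np.float64(0.12), np.float64(0.002))]
```

Call:
{"api": "move_arm", "payload": {"targets": [[[0,-0.002,0,0,0],[0,-0.002,0,0,0],[0,0,0,0,0]]]}}

```text
time: 10.07
tool_pos: [0.5986, 0.0022, 0.1673]
tool_rot: [-0.0, 1.0, -0.023, -0.001]
contact_force: [0.1, -0.2, -3.0]
gripper_width: 0.917
grasp_force: 76.2
```

Run:
```python
from h import *
plan(T(.018,.170),-2.66);inbox()
```

```text
t 10.07 pos [0.5986 0.0022 0.1673] yaw -2.67 tilt z [-0.002  0.    -1.   ] F [ 0.1 -0.2 -3. ] w 0.917 g 76.2
shift in scale [ 0.0045  0.0005 -0.0045] rows>= 0.09167497114452743 turn -0.002
box-frame TCP 0.0153 0.0015 0.1673 torque [-0.    0.1   0.04]
```

Call:
{"api": "move_arm", "payload": {"targets": [[[0,-0.002,0,0,0],[0,-0.002,0,0,0],[0,0,0,0,0]]]}}

```text
time: 10.32
tool_pos: [0.5974, 0.0022, 0.1684]
tool_rot: [-0.0, 1.0, -0.023, 0.001]
contact_force: [3.2, -0.6, -4.6]
gripper_width: 0.92
grasp_force: 76.1
```

Call:
{"api": "move_arm", "payload": {"targets": [[[0,-0.002,0,0,0],[0,-0.002,0,0,0],[0,0,0,0,0]]]}}

```text
time: 10.57
tool_pos: [0.5968, 0.0022, 0.1696]
tool_rot: [0.0, 1.0, -0.024, 0.004]
contact_force: [9.2, -0.2, -5.6]
gripper_width: 0.918
grasp_force: 76.1
```

Run:
```python
from h import *
plan(T(.018,.170),-2.66);inbox()
im=grab_frame("side")[:,:,::-1].copy(); print(fit(im,pose()[0],-2.66)[:3])
```

```text
t 10.57 pos [0.5968 0.0022 0.1696] yaw -2.7 tilt z [ 0.007 -0.    -1.   ] F [ 9.2 -0.2 -5.6] w 0.918 g 76.1
shift in scale [ 0.0074  0.0003 -0.0007] rows>= 0.10752140246782664 turn -0.007
box-frame TCP 0.0135 0.0014 0.1696 torque [-0.03 -1.61 -0.17]
[(np.float32(32.873047), np.float32(32.873047), np.float64(0.14), np.float64(0.002)), (np.float32(32.768066), np.float32(32.768066), np.float64(0.15), np.float64(0.002)), (np.float32(32.384277), np.float32(32.384277), np.float64(0.16), np.float64(0.002))]
```

The stop is felt at TCP box x ≈ 0.014, so the lip is at about -0.0805. I back off a little and lower towards the bolt.

Call:
{"api": "move_arm", "payload": {"targets": [[[0,0.004,0,0,0],[0,0.004,0,0,0],[0,0,0,0,0]]]}}

```text
time: 10.87
tool_pos: [0.5987, 0.0022, 0.1675]
tool_rot: [-0.0, 1.0, -0.023, -0.001]
contact_force: [0.3, -0.3, -3.4]
gripper_width: 0.92
grasp_force: 76.0
```

Call:
{"api": "move_arm", "payload": {"targets": [[[0,0.001,0,0.003,0],[0,0.001,0,0.003,0],[0,0,0,0,0]]]}}

```text
time: 11.12
tool_pos: [0.5999, 0.0021, 0.1649]
tool_rot: [0.0, 1.0, -0.023, -0.001]
contact_force: [-2.7, 0.6, 2.1]
gripper_width: 0.921
grasp_force: 77.1
```

Run:
```python
from h import *
plan(T(.018,.170),-2.66);inbox()
im=grab_frame("side")[:,:,::-1].copy(); print(fit(im,pose()[0],-2.66)[:3])
```

```text
t 11.12 pos [0.5999 0.0021 0.1649] yaw -2.66 tilt z [-0.002 -0.    -1.   ] F [-2.7  0.6  2.1] w 0.921 g 77.1
shift in scale [ 0.0022  0.0004 -0.0086] rows>= 0.1272235770072202 turn -0.000
box-frame TCP 0.0167 0.0014 0.1649 torque [-0.04  1.19 -0.06]
[(np.float32(31.192383), np.float32(31.192383), np.float64(0.1), np.float64(0.003)), (np.float32(31.094238), np.float32(31.094238), np.float64(0.12), np.float64(0.003)), (np.float32(31.006836), np.float32(31.006836), np.float64(0.12), np.float64(0.002))]
```

Call:
{"api": "move_arm", "payload": {"targets": [[[0,0,0,0.001,0],[100,0,0,0,0],[100,0,0,0,0],[100,0,0,0,0],[100,0,0,0,0]]]}}

```text
time: 11.58
tool_pos: [0.6008, 0.002, 0.164]
tool_rot: [0.0, 1.0, -0.023, 0.001]
contact_force: [-0.0, 0.3, 0.0]
gripper_width: 0.999
grasp_force: 0.0
```

Call:
{"api": "move_arm", "payload": {"targets": [[[100,0,0,-0.01,0],[100,0,0,-0.02,0],[100,0,0,-0.03,0],[100,0,0,-0.03,0],[100,0,0,-0.03,0]]]}}

```text
time: 12.0
tool_pos: [0.6007, 0.002, 0.238]
tool_rot: [0.0, 1.0, -0.023, 0.001]
contact_force: [0.1, -0.5, 0.0]
gripper_width: 0.997
grasp_force: 0.0
```

Call:
{"api": "move_arm", "payload": {"targets": [[[0,0,0,-0.02,0],[0,0,0,-0.01,0],[0,0,0,0,0],[0,0,0,0,0],[0,0,0,0,0]]]}}

```text
time: 12.42
tool_pos: [0.5998, 0.0021, 0.2525]
tool_rot: [-0.0, 1.0, -0.023, -0.001]
contact_force: [-0.3, 0.7, -0.2]
gripper_width: 0.298
grasp_force: 0.0
```

Run:
```python
from h import *
plan(T(.076,.22),-2.66);inbox()
im=grab_frame("side")[:,:,::-1].copy(); cv2.imwrite("pics/raw8.png",im)
for z in(.1556,.16,.164): print(z,fit(im,np.array(T(.02,z)),-2.66)[:2])
```

```text
t 12.42 pos [0.5998 0.0021 0.2525] yaw -2.67 tilt z [-0.002  0.    -1.   ] F [-0.3  0.7 -0.2] w 0.298 g 0.0
shift in scale [0.0991 0.0004 0.0539] rows>= 1.6235699906249 turn -0.001
box-frame TCP 0.0166 0.0014 0.2525 torque [ 0.06 -0.02 -0.01]
0.1556 [(np.float32(32.17578), np.float32(32.17578), np.float64(0.06), np.float64(-0.002)), (np.float32(32.095215), np.float32(32.095215), np.float64(0.07), np.float64(-0.002))]
0.16 [(np.float32(32.18506), np.float32(32.18506), np.float64(0.06), np.float64(0.001)), (np.float32(32.08789), np.float32(32.08789), np.float64(0.07), np.float64(0.001))]
0.164 [(np.float32(32.035156), np.float32(32.035156), np.float64(0.08), np.float64(0.004)), (np.float32(31.963379), np.float32(31.963379), np.float64(0.07), np.float64(0.004))]
```

Released, the lid rests on the bolt at about 0.065 rad, lip under the ledge. I go over the latch side with the jaws shut.

Call:
{"api": "move_arm", "payload": {"targets": [[[0,0.015,0,0,0],[0,0.025,0,0,0],[0,0.025,0,0,0],[0,0.022,0,0,0],[0,0.012,0,0,0]]]}}

```text
time: 12.88
tool_pos: [0.661, -0.0008, 0.2527]
tool_rot: [-0.0, 1.0, -0.023, -0.001]
contact_force: [-0.1, -1.1, 0.0]
gripper_width: 0.004
grasp_force: 0.0
```

Call:
{"api": "move_arm", "payload": {"targets": [[[0,0,0,0.02,0],[0,0,0,0.03,0],[0,0,0,0.03,0],[0,0,0,0.02,0],[0,0,0,0.01,0]]]}}

```text
time: 13.3
tool_pos: [0.6579, -0.0005, 0.1841]
tool_rot: [-0.0, 1.0, -0.023, -0.003]
contact_force: [0.5, 0.1, -0.5]
gripper_width: 0.004
grasp_force: 0.0
```

Call:
{"api": "move_arm", "payload": {"targets": [[[0,0,0,0.008,0],[0,0,0,0,0],[0,0,0,0,0]]]}}

```text
time: 13.55
tool_pos: [0.66, -0.0007, 0.1837]
tool_rot: [0.0, 1.0, -0.023, 0.0]
contact_force: [-0.1, -0.6, 0.2]
gripper_width: -0.001
grasp_force: 0.0
```

Run:
```python
from h import *
plan(T(.076,.165),-2.66);inbox()
```

```text
t 13.55 pos [ 0.66   -0.0007  0.1837] yaw -2.66 tilt z [ 0.001 -0.    -1.   ] F [-0.1 -0.6  0.2] w -0.001 g 0.0
shift in scale [-0.0015  0.0003  0.0311] rows>= 0.44848574252097956 turn -0.001
box-frame TCP 0.0769 0.0014 0.1837 torque [-0.   -0.01 -0.05]
```

Call:
{"api": "move_arm", "payload": {"targets": [[[0,0,0,0.01,0],[0,0,0,0.01,0],[0,0,0,0.003,0],[0,0,0,0.003,0],[0,0,0,0,0]]]}}

```text
time: 13.97
tool_pos: [0.6595, -0.0007, 0.1668]
tool_rot: [-0.0, 1.0, -0.023, -0.0]
contact_force: [0.2, 0.5, 0.2]
gripper_width: -0.004
grasp_force: 0.0
```

Call:
{"api": "move_arm", "payload": {"targets": [[[0,0,0,0.003,0],[0,0,0,0.003,0],[0,0,0,0,0]]]}}

```text
time: 14.22
tool_pos: [0.6597, -0.0007, 0.1636]
tool_rot: [-0.0, 1.0, -0.023, -0.0]
contact_force: [0.6, -0.5, -0.2]
gripper_width: -0.005
grasp_force: 0.0
```

Call:
{"api": "move_arm", "payload": {"targets": [[[0,0,0,0.003,0],[0,0,0,0.003,0],[0,0,0,0,0]]]}}

```text
time: 14.47
tool_pos: [0.66, -0.0007, 0.1607]
tool_rot: [0.0, 1.0, -0.023, 0.0]
contact_force: [-1.1, -0.1, 0.5]
gripper_width: -0.003
grasp_force: 0.5
```

Call:
{"api": "move_arm", "payload": {"targets": [[[0,0,0,0.003,0],[0,0,0,0,0]]]}}

```text
time: 14.63
tool_pos: [0.6601, -0.0008, 0.1597]
tool_rot: [0.0, 1.0, -0.023, 0.0]
contact_force: [-2.4, 0.5, 5.1]
gripper_width: 0.002
grasp_force: 2.3
```

Call:
{"api": "move_arm", "payload": {"targets": [[[0,0,0,0.003,0],[0,0,0,0,0]]]}}

```text
time: 14.8
tool_pos: [0.6602, -0.0008, 0.1584]
tool_rot: [0.0, 1.0, -0.023, 0.001]
contact_force: [-3.5, -0.7, 6.8]
gripper_width: 0.0
grasp_force: 3.2
```

Contact as predicted at TCP z ≈ 0.160, and the push is light. I continue in small steps.

Call:
{"api": "move_arm", "payload": {"targets": [[[0,0,0,0.003,0],[0,0,0,0,0]]]}}

```text
time: 14.97
tool_pos: [0.6603, -0.0008, 0.157]
tool_rot: [0.0, 1.0, -0.023, 0.001]
contact_force: [-3.5, -0.7, 8.3]
gripper_width: 0.0
grasp_force: 3.8
```

Call:
{"api": "move_arm", "payload": {"targets": [[[0,0,0,0.003,0],[0,0,0,0,0]]]}}

```text
time: 15.13
tool_pos: [0.6606, -0.0008, 0.1541]
tool_rot: [0.0, 1.0, -0.023, 0.001]
contact_force: [2.1, 0.6, 3.4]
gripper_width: -0.0
grasp_force: 1.5
```

Call:
{"api": "move_arm", "payload": {"targets": [[[0,0,0,0.003,0],[0,0,0,0,0]]]}}

```text
time: 15.3
tool_pos: [0.6599, -0.0007, 0.1511]
tool_rot: [-0.0, 1.0, -0.023, 0.0]
contact_force: [1.3, -0.5, 2.8]
gripper_width: -0.0
grasp_force: 1.8
```

Call:
{"api": "move_arm", "payload": {"targets": [[[0,0,0,0.002,0],[0,0,0,0,0]]]}}

```text
time: 15.47
tool_pos: [0.6599, -0.0007, 0.1511]
tool_rot: [0.0, 1.0, -0.023, 0.0]
contact_force: [-3.0, -0.3, 6.9]
gripper_width: 0.002
grasp_force: 3.4
```

Call:
{"api": "move_arm", "payload": {"targets": [[[0,0,0,0.002,0],[0,0,0,0,0]]]}}

```text
time: 15.63
tool_pos: [0.66, -0.0007, 0.1511]
tool_rot: [0.0, 1.0, -0.023, 0.0]
contact_force: [-4.9, 0.0, 12.1]
gripper_width: -0.006
grasp_force: 5.6
```

Run:
```python
from h import *
plan(T(.076,.151),-2.66);inbox()
im=grab_frame("side")[:,:,::-1].copy()
for z in(.1556,): print(z,fit(im,np.array(T(.02,z)),-2.66)[:3])
```

```text
t 15.63 pos [ 0.66   -0.0007  0.1511] yaw -2.66 tilt z [ 0. -0. -1.] F [-4.9  0.  12.1] w -0.006 g 5.6
shift in scale [-0.0014  0.0003  0.0002] rows>= 0.02058282596347673 turn 0.000
box-frame TCP 0.0768 0.0014 0.1511 torque [0.05 0.75 0.04]
0.1556 [(np.float32(31.567871), np.float32(31.567871), np.float64(0.01), np.float64(0.001)), (np.float32(31.509766), np.float32(31.509766), np.float64(0.02), np.float64(0.001)), (np.float32(31.467773), np.float32(31.467773), np.float64(0.0), np.float64(0.001))]
```

Stiff at exactly the flat height. I push a little more to be sure, then withdraw.

Call:
{"api": "move_arm", "payload": {"targets": [[[0,0,0,0.002,0],[0,0,0,0.001,0],[0,0,0,0,0],[0,0,0,0,0]]]}}

```text
time: 16.02
tool_pos: [0.66, -0.0007, 0.151]
tool_rot: [0.0, 1.0, -0.023, -0.0]
contact_force: [-8.9, -0.4, 17.9]
gripper_width: -0.0
grasp_force: 8.8
```

Call:
{"api": "move_arm", "payload": {"targets": [[[0,0,0,-0.01,0],[0,0,0,-0.02,0],[0,0,0,-0.03,0],[0,0,0,-0.04,0],[0,0,0,-0.04,0]]]}}

```text
time: 16.43
tool_pos: [0.6589, -0.0006, 0.2305]
tool_rot: [-0.0, 1.0, -0.023, -0.002]
contact_force: [1.2, 0.1, 0.1]
gripper_width: 0.003
grasp_force: 0.0
```

Call:
{"api": "move_arm", "payload": {"targets": [[[0,-0.02,0.03,-0.03,0],[0,-0.02,0.05,0,0],[0,-0.02,0.05,0,0],[0,-0.02,0.05,0,0],[0,-0.02,0.05,0,0]]]}}

```text
time: 16.85
tool_pos: [0.5924, -0.1366, 0.2489]
tool_rot: [-0.0, 1.0, -0.023, -0.0]
contact_force: [0.3, -0.1, 0.0]
gripper_width: 0.003
grasp_force: 0.0
```

Call:
{"api": "move_arm", "payload": {"targets": [[[0,0,0.05,0,0],[0,0,0.05,0,0],[0,0,0.03,0,0],[0,0,0,0,0],[0,0,0,0,0]]]}}

```text
time: 17.27
tool_pos: [0.5894, -0.2142, 0.2485]
tool_rot: [-0.001, 1.0, -0.024, -0.001]
contact_force: [-0.8, 1.1, -0.1]
gripper_width: 0.002
grasp_force: 0.0
```

Run:
```python
from h import *
im=grab_frame("side")[:,:,::-1].copy()
print(fit(im,np.array(T(.02,.1556)),-2.66)[:3])
a=cv2.resize(im[175:285,205:320],None,fx=3.4,fy=3.4,interpolation=2)
b=cv2.resize(grab_frame("top")[80:200,235:330,::-1],None,fx=3.4,fy=3.4,interpolation=2)
h=max(len(a),len(b));p=lambda m:cv2.copyMakeBorder(m,0,h-len(m),0,0,0)
cv2.imwrite("pics/end.png",np.hstack([p(a),p(b)]))
plan([0,0,0])
```

```text
[(np.float32(92.19043), np.float32(92.19043), np.float64(0.01), np.float64(0.001)), (np.float32(92.02734), np.float32(92.02734), np.float64(0.0), np.float64(0.001)), (np.float32(92.02246), np.float32(92.02246), np.float64(0.02), np.float64(0.001))]
t 17.37 pos [ 0.5897 -0.2128  0.2487] yaw -2.64 tilt z [-0.001  0.001 -1.   ] F [ 0.6  0.8 -0.1] w 0.0 g 0.0
shift in scale [-0.9979 -0.3088  0.4155] rows>= 16.174840751524872
```

View pics/end.png

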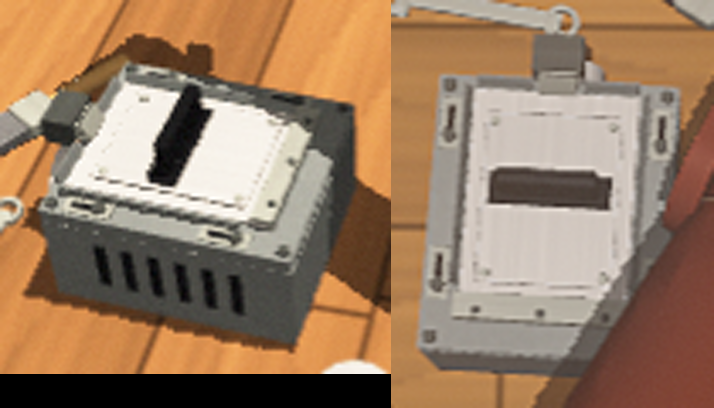

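The lid lies flat between the guides. Its lip is under the ledge strip at (540,310), and the bolt at (558,82) is out over the latch edge. The arm is clear, so I hand in.

```bash
python3 -c "
from plant import job
print(job.job_done())"
```

```text
the job is handed in; nothing more can be done
None
```

I hooked the lid under the ledge and pushed it flat, with the bolt out over its edge in the last picture. I handed it in at about 17 s; measured tool forces stayed near 21 N, the horn tray was never approached, and no verdict came back.

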